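Knock the stuck specimen pucks out of a casting mould and spread them to cure

TASK

The casting mould stands face down in the tray with four to six specimen pucks stuck in it: while it stands there, push each puck out with the knock-out pin, through the small hole in the back of its pocket, so that it drops into the tray. When all are out, lift the mould off and stand it on its legs on the bench, clear of the tray, put the pin back upright in its stand, and spread the pucks flat in one layer in the tray with at least 30 mm clear between any two. Leave the other things on the bench where they are.

Things in the scene. Friction and masses are not known exactly. Their poses are not given: they have to be found in the camera images.
- tray: Shallow square aluminium tray fixed to the bench, 250 mm (x) by 310 mm (y) outside, walls 7 mm thick and 14 mm high; origin at the centre of its underside, x and y along its sides; the inner floor is 7 mm above the origin.
- mould: Loose oblong casting mould, about 0.7 kg, grey with a steel back plate, standing face down on four legs. Origin midway between the legs' feet, z up, x and y along the sides. 140 mm (x) by 200 mm (y); feet 12 mm round at (+-62, +-92) mm; underside of the block 46 mm, its flat top (the back plate) 84 mm above the feet. Six round pockets 52 mm wide, open downwards, at x +-30, y -60, 0, +60 mm.
- mould_knob (a point): Foot of the black upright knob in the middle of the mould's top, for lifting it: 24 mm in diameter, 30 mm tall, from 84 to 114 mm above the feet.
- mould_hole0 (a point): Mouth, in the mould's top, of the 16 mm knock-out hole over the centre of the pocket at (+30, +60) mm; each pocket has such a hole through the 6 mm back plate. Three sprung nubs hold a puck, its top 7 mm below the mouth; pushing it past them takes about 5 to 15 N, and it drops free once its top has been pushed 38 mm below the mouth.
- pin: Loose knock-out pin, 0.15 kg, standing upright in its stand; origin at the tip (lower end), z up towards the head. Steel shank 10 mm in diameter and 85 mm long, then a collar 40 mm in diameter and 6 mm thick (85 to 91 mm from the tip), then a black handle 24 mm in diameter and 42 mm long (91 to 133 mm from the tip). The collar can rest against the fingertips while pushing.
- pin_stand: Grey stand for the pin, fixed to the bench, a block 70 x 70 x 60 mm high with a 14 mm round hole 50 mm deep in the middle of its top; origin at the centre of its underside. The pin's tip rests 10 mm above the bench in it.
- puck1: Black round cast puck (may be absent: then None), 50 mm in diameter and 24 mm tall, 70 g; origin at the centre of the face that is down at the start, z along its axis. At the start it is stuck in a pocket of the mould, which one varies; the pucks are alike; through the hole of an empty pocket one sees the pale tray.
- puck1_center (a point): The middle of this puck, 12 mm above its origin.
- puck2: Black round cast puck (may be absent: then None), 50 mm in diameter and 24 mm tall, 70 g; origin at the centre of the face that is down at the start, z along its axis. At the start it is stuck in a pocket of the mould, which one varies; the pucks are alike; through the hole of an empty pocket one sees the pale tray.
- puck2_center (a point): The middle of this puck, 12 mm above its origin.
- puck3: Black round cast puck (may be absent: then None), 50 mm in diameter and 24 mm tall, 70 g; origin at the centre of the face that is down at the start, z along its axis. At the start it is stuck in a pocket of the mould, which one varies; the pucks are alike; through the hole of an empty pocket one sees the pale tray.
- puck3_center (a point): The middle of this puck, 12 mm above its origin.
- puck4: Black round cast puck (may be absent: then None), 50 mm in diameter and 24 mm tall, 70 g; origin at the centre of the face that is down at the start, z along its axis. At the start it is stuck in a pocket of the mould, which one varies; the pucks are alike; through the hole of an empty pocket one sees the pale tray.
- puck4_center (a point): The middle of this puck, 12 mm above its origin.
- puck5: Black round cast puck (may be absent: then None), 50 mm in diameter and 24 mm tall, 70 g; origin at the centre of the face that is down at the start, z along its axis. At the start it is stuck in a pocket of the mould, which one varies; the pucks are alike; through the hole of an empty pocket one sees the pale tray.
- puck5_center (a point): The middle of this puck, 12 mm above its origin.
- puck6: Black round cast puck (may be absent: then None), 50 mm in diameter and 24 mm tall, 70 g; origin at the centre of the face that is down at the start, z along its axis. At the start it is stuck in a pocket of the mould, which one varies; the pucks are alike; through the hole of an empty pocket one sees the pale tray.
- puck6_center (a point): The middle of this puck, 12 mm above its origin.
- tally_counter_1: Bystander, to be left alone: round metal tally counter, 50 x 61 x 17 mm, lying on the bench; origin at the centre of its underside.
- slide_case_1: Bystander, to be left alone: clear plastic slide case, 39 x 83 x 24 mm, lying on the bench; origin at the centre of its underside.
- lens_tissue_1: Bystander, to be left alone: booklet of lens tissue, 50 x 74 x 10 mm, lying on the bench; origin at the centre of its underside.
- petri_1: Bystander, to be left alone: brown perforated dish, 92 mm round, 15 mm high, lying on the bench; origin at the centre of its underside.
There are look-alikes about, which are no part of the job. Leave any blue look-alike of the pin_stand alone.

How it is judged:
By the outcome, as a careful person would: the job done as asked, in the order asked, and still so for the second after the job is handed in, with the robot touching nothing.
Of puck1, puck2, puck3, puck4, puck5, puck6 only 4 to 6 are there at a start; the rules pass over those that are not, and their reading is None.
At some moment in a run one of mould, puck1, puck2, puck3, puck4, puck5, puck6 may be knocked a few centimetres aside while the robot is not near it.
It also fails if it takes over 210 s, if anything falls off the work surface, if the arm or the gripper's body presses on something with over 40 N, if the wrist force passes 120 N, or if a joint passes its speed limit or range.

ROBOT

A 6-joint arm with a two-finger parallel gripper is mounted at the origin on a cart in front of the work surface, level with it; the furniture and walls round the work are solid. World frame = base frame: x ahead of the robot, y to its left, z up, the work surface at z = 0. Lengths are in m, angles in rad, forces in N, time in s.
With the tool pointing down it reaches from about 0.3 to 1 m from the base axis. Payload 5.1 kg.
Tool frame: the origin (TCP) lies midway between the tips of the shut fingers; the grasp point (between the pads) lies 19 mm behind it; z points along the fingers, y is the line along which they close (so a half turn about z gives the same grasp; the last joint's range is limited). The gripper opens to 95 mm and grips with 3 to 60 N. Pads are 20 mm wide; open, the fingers measure 119 mm over their backs; the gripper's body (75 mm by 180 mm) begins 59 mm behind the grasp point.
Start: joints at [1.159, 0.124, 1.65, -0, 1.367, -0.083], TCP at [0.21, 0.615, 0.215] pointing down, gripper open.
Joint ranges: [-2.61, 2.61], [-1.02, 2.33], [0.03, 2.71], [-1.35, 4.49], [0.32, 2.68], [-2.91, 2.91]. Speed limits (rad/s): [2.57, 2.57, 3.14, 3.14, 3.14, 3.14].

INTERFACE

Orientations are given as a unit quaternion [w, x, y, z].
In Python, from workcell import monitor, cams, job gives the robot as it stands. The module is installed in compiled form; this text tells all that it offers.
- The arm moves only by the tool drive_tool, never from a script. Its argument "targets" is one flat list of numbers, 5 for each row, row after row: the finger opening in m, from 0 to 0.0951, then the shift along the world's x, y, z in m, then the turn about the world's z in rad. In form: [gripper, x, y, z, turn, gripper, x, y, z, turn, ...]. A call has 1 to 12 rows; each row shifts and turns the commanded pose from where the row before left it; what a row does not reach is not made up. A row lasts 1/8 s, in which the tool goes at most 62.5 mm and 10.7 degrees, less where a joint would pass 70% of its speed; a pose out of reach is approached as far as the arm can. A call with a gripper value outside its range is refused whole. The fingers move at their own pace and stop on an object; "grip_force" is the grip in N (left out, the last holds). Time passes only in rows, so rows that do not move let the fingers close. It gives the time, the measured TCP pose, the force and the opening at its end, in the units of the state.
- monitor.get_obs(): the state, without advancing time (a new reading comes with each control period).
- cams.grab_frame(name): name is "side" or "top"; returns a dict with "image" (400x640x3 uint8, red, green, blue), "mtx" (3x3 intrinsics, pixels), "dist" ([k1, k2, p1, p2, k3] as OpenCV has them; the pictures are not rectified), "R" (3x3) and "t" (3): a world point X has camera coordinates R X + t. Camera axes: x right, y down, z forward; pixel columns grow to the right and rows downward; lengths in m; the calibration is good to about 2 mm. A picture is of the moment at which its call begins. There is no depth.
- job.close_job(): hands the job in, once; it reports no verdict.
The state is a dict: "time": time; "q": joint angles; "qvel": joint speeds; "joint_efforts": joint torques, N m; "position": TCP position; "eef_rot": TCP orientation; "force": force on the tool from outside, world axes, zero at the start; "moment": the same for the moment, N m; "finger_gap": finger opening in m.
Only numpy, scipy, OpenCV 4.12 (cv2) and the standard library are available. Lean on these libraries where they do the work, as an engineer would, in place of code of your own. Each camera call takes 0.05 s, during which the arm holds its last target. There are 200 camera calls.

## Working session

There is one attempt and no reset: what is moved stays moved. The work goes in short steps, Python scripts to look and compute and a tool call to move; the robot and the scene stay as the last step left them, time stands still between calls to the robot, and variables do not carry over. Pictures are saved under pics/ and viewed, on a budget of 14 in all, crops included, one or two more only if the job needs it, and the job is handed in when it is done.

Besides the shell and the picture viewer there is one more tool, called after ">>>" as name(argument=value, ...) on one line, values as JSON. drive_tool: Moves the arm, as the interface text tells. Its arguments: {"type":"object","properties":{"targets":{"type":"array"},"grip_force":{"type":"number"}},"required":["targets"]}

```bash
mkdir -p pics; cat > h.py <<'E'
import numpy as np, cv2
from workcell import monitor, cams, job
def grab(n,save=None):
    f=cams.grab_frame(n)
    if save: cv2.imwrite('pics/'+save,f['image'][:,:,::-1])
    return f
def ray(f,uv,z):
    n=cv2.undistortPoints(np.array([[uv]],float),f['mtx'],f['dist'])[0,0]
    R=np.array(f['R']);t=np.array(f['t']);c=-R.T@t;d=R.T@np.array([n[0],n[1],1])
    return c+d*(z-c[2])/d[2]
def proj(f,X):
    return cv2.projectPoints(np.array(X,float).reshape(-1,1,3),cv2.Rodrigues(np.array(f['R']))[0],np.array(f['t'],float),f['mtx'],f['dist'])[0][:,0]
E
python3 - <<'E'
from h import *
for n in('top','side'):
    f=grab(n,n+'0.png');R=np.array(f['R']);print(n,-R.T@f['t'],R[2],f['mtx'][0,0])
print(monitor.get_obs())
E
```

```text
top [0.33847012 0.22161201 1.262958  ] [ 0.12593818  0.00328082 -0.99203267] 426.66238005493125
side [0.1665584  1.14019965 0.56887544] [ 0.29558633 -0.85056741 -0.43492965] 373.1993370811083
{'time': 0.1, 'q': array([ 1.15939622e+00,  1.24397726e-01,  1.65154056e+00, -8.75834916e-06,
        1.36753501e+00, -8.25930628e-02]), 'qvel': array([ 0.00013763, -0.00082395, -0.00465871,  0.00017448, -0.000114  ,
        0.00068486]), 'joint_efforts': array([ 8.31443117e-05, -4.18882728e+01, -3.61094499e+01,  7.76180788e-02,
        4.61761141e-02, -5.68040343e-05]), 'position': array([0.20968152, 0.61462334, 0.21353543]), 'eef_rot': array([-2.25744283e-04,  1.63662974e-01,  9.86515862e-01, -9.12834179e-04]), 'force': array([-0.08173271, -0.83059177, -0.33307073]), 'moment': array([ 0.00183536,  0.00614786, -0.02915221]), 'finger_gap': 0.09538970483290996}
```

View pics/top0.png

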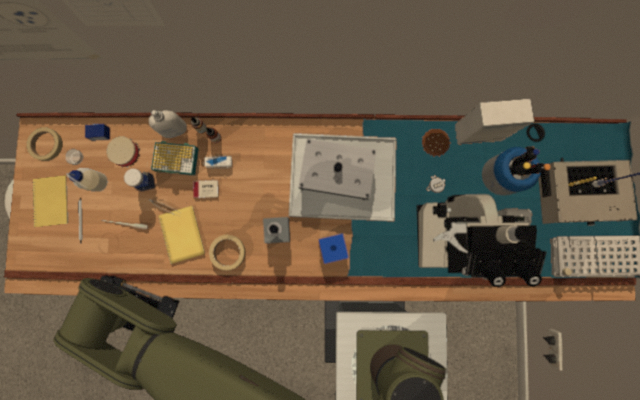

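View pics/side0.png

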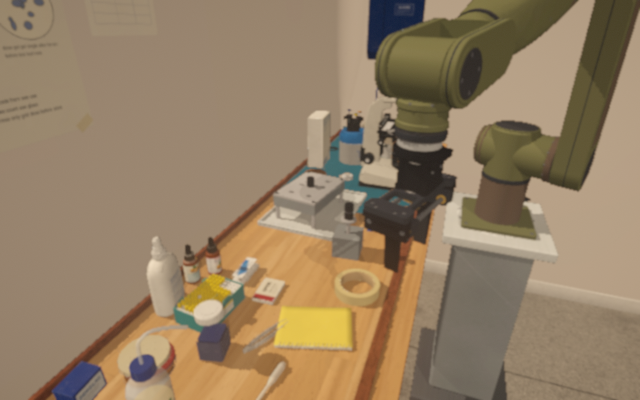

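```bash
python3 - <<'E'
import cv2
im=cv2.imread('pics/top0.png')[125:245,260:410]
cv2.imwrite('pics/c1.png',cv2.resize(im,None,fx=5,fy=5,interpolation=cv2.INTER_CUBIC)[:600])
E
```

```text
(no output)
```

View pics/c1.png

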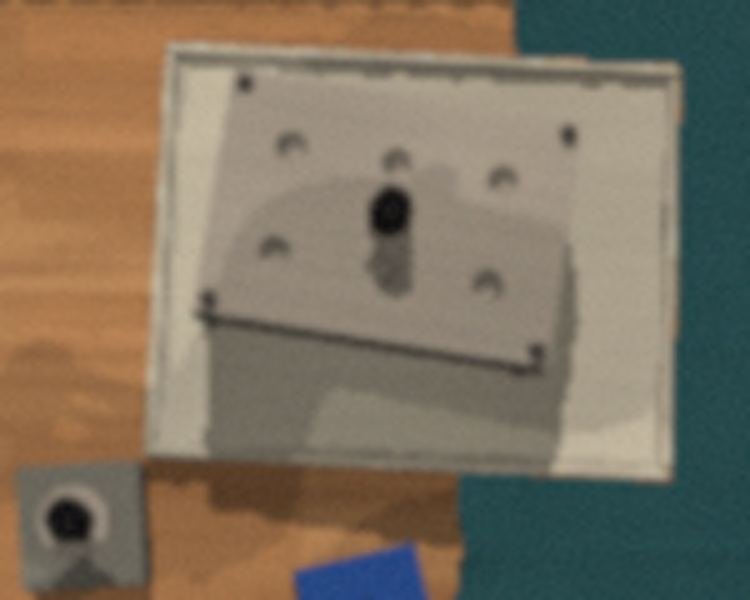

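```bash
python3 - <<'E'
from h import *
f=grab('top')
w=lambda c,z:np.round(1000*ray(f,(260+(c[0]-2)/5,125+(c[1]-2)/5),z)[:2],1)
print('holes',[(w(c,.091)) for c in[(292,145),(397,160),(503,178),(273,247),(488,283)]])
print('bolts',[(w(c,.091)) for c in[(245,82),(570,135),(208,300),(537,355)]])
print('edge',[(w(c,.091)) for c in[(200,315),(540,370)]])
print('knobtop',w((391,207),.121))
print('tray',[(w(c,.014)) for c in[(170,45),(680,65),(147,458),(672,480)]])
print('stand',[(w(c,.06)) for c in[(18,468),(145,462),(20,592),(148,585)]],'collar',w((72,516),.101),'hand',w((68,520),.143))
g=cv2.cvtColor(f['image'],cv2.COLOR_RGB2GRAY)
for c in[(292,145),(397,160),(503,178),(273,247),(382,265),(488,283)]:
    x,y=int(260+c[0]/5),int(125+c[1]/5);print(c,x,y);print(g[y-5:y+6,x-5:x+6])
E
```

```text
holes [array([599. , 215.7]), array([591.1, 156.8]), array([581.5,  97.4]), array([540.9, 225.6]), array([522. , 105.9])]
bolts [array([634.9, 242.5]), array([606.6,  59.6]), array([510.7, 261.4]), array([482. ,  78.8])]
edge [array([502.2, 265.7]), array([473.6,  77.2])]
knobtop [558.5 161.6]
tray [array([676.8, 289.3]), array([668.1, -17.7]), array([428. , 298.4]), array([418.4,  -9.6])]
stand [array([418.2, 368.3]), array([422.4, 296.6]), array([348.5, 365.5]), array([353.3, 293.7])] collar [389.7 333.3] hand [385.7 331.3]
(292, 145) 318 154
[[148 147 147 145 145 147 146 147 147 145 148]
 [145 148 144 145 140 141 139 145 144 144 146]
 [147 145 138 131 124 121 126 137 144 146 147]
 [146 143 127 107  98  99 105 120 135 145 147]
 [146 140 118  93  93 100 102 112 132 145 149]
 [145 140 116  96 105 121 123 120 130 145 147]
 [150 144 122 112 118 135 138 135 136 145 150]
 [147 144 137 130 135 140 143 140 142 144 149]
 [147 149 147 143 141 142 146 145 148 146 148]
 [148 147 148 148 144 146 145 146 146 146 147]
 [147 147 146 145 144 147 146 145 148 148 148]]
(397, 160) 339 157
[[151 148 15
[... 1953 characters left out ...]
  81  74  79  85  92]
 [137 135 133 123 103  83  75  82  86  86  92]
 [138 135 136 131 115  93  85  84  87  89  92]
 [135 136 137 135 127 114 104  94  92 101 112]]
(488, 283) 357 181
[[135 135 133 135 134 135 135 134 135 137 135]
 [137 135 133 134 132 131 132 137 133 132 134]
 [133 133 134 125 124 118 120 128 130 134 135]
 [131 132 128 112 101  97 101 114 126 131 134]
 [132 129 118  98  87  82  87  99 119 132 134]
 [133 132 114  90  89  89  92  96 109 127 129]
 [136 130 115 101 102 111 105 101 109 128 134]
 [133 133 124 118 121 130 119 107 113 126 131]
 [132 131 131 132 134 132 122 114 122 130 132]
 [134 133 134 133 135 131 128 127 133 134 133]
 [133 133 133 133 133 133 134 134 133 132 131]]
```

>>> drive_tool(targets=[0.07, 0.022, -0.0355, 0, 0, 0.07, 0.022, -0.0355, 0, 0, 0.07, 0.022, -0.0355, 0, 0, 0.07, 0.022, -0.0355, 0, 0, 0.07, 0.022, -0.0355, 0, 0, 0.07, 0.022, -0.0355, 0, 0, 0.07, 0.022, -0.0355, 0, 0, 0.07, 0.022, -0.0355, 0, 0, 0.07, 0, 0, 0, 0, 0.07, 0, 0, 0, 0], grip_force=40)

```text
time: 1.4
position: [0.3857, 0.3313, 0.2145]
eef_rot: [-0.0, 0.164, 0.986, 0.0]
force: [-0.8, -1.0, -0.5]
finger_gap: 0.07
```

```bash
python3 - <<'E'
from h import *
f=grab('side');cv2.imwrite('pics/s1.png',cv2.resize(f['image'][100:300,250:490,::-1],None,fx=3,fy=3))
E
```

```text
(no output)
```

View pics/s1.png

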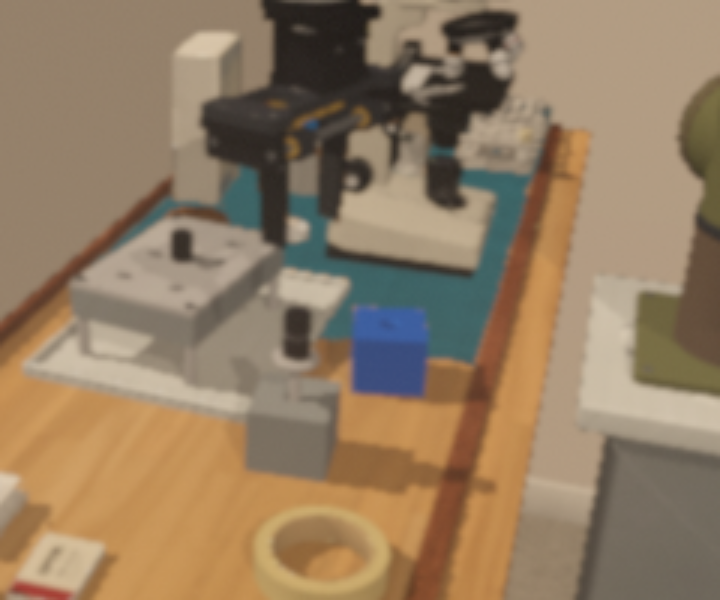

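>>> drive_tool(targets=[0.06, 0, 0, -0.035, 0, 0.06, 0, 0, -0.035, 0, 0.06, 0, 0, -0.025, 0, 0.06, 0, 0, -0.0165, 0, 0.06, 0, 0, 0, 0, 0, 0, 0, 0, 0, 0, 0, 0, 0, 0, 0, 0, 0, 0, 0, 0, 0, 0, 0, 0, 0, 0, 0, 0, 0], grip_force=40)

```text
time: 2.7
position: [0.3862, 0.3315, 0.1036]
eef_rot: [0.0, 0.164, 0.987, 0.001]
force: [0.7, 0.8, 0.8]
finger_gap: 0.0235
```

>>> drive_tool(targets=[0, 0, 0, 0.03, 0, 0, 0, 0, 0.05, 0, 0, 0, 0, 0.05, 0, 0, 0.035, -0.0193, 0.01, 0, 0, 0.035, -0.0193, 0, 0, 0, 0.035, -0.0193, 0, 0, 0, 0.035, -0.0193, 0, 0, 0, 0.035, -0.0193, 0, 0, 0, 0.036, -0.0193, -0.02, 0, 0, 0, 0, -0.02, 0, 0, 0, 0, 0, 0, 0, 0, 0, 0, 0])

```text
time: 4.2
position: [0.5963, 0.216, 0.2034]
eef_rot: [-0.0, 0.163, 0.987, 0.0]
force: [0.6, -0.1, -1.0]
finger_gap: 0.0234
```

```bash
python3 - <<'E'
from h import *
f=grab('side');s=cv2.resize(f['image'][130:240,250:400,::-1],None,fx=5,fy=5,interpolation=cv2.INTER_CUBIC)
cv2.imwrite('pics/s2.png',s)
print(monitor.get_obs()['position'])
E
```

```text
[0.59657893 0.21613134 0.20418018]
```

View pics/s2.png

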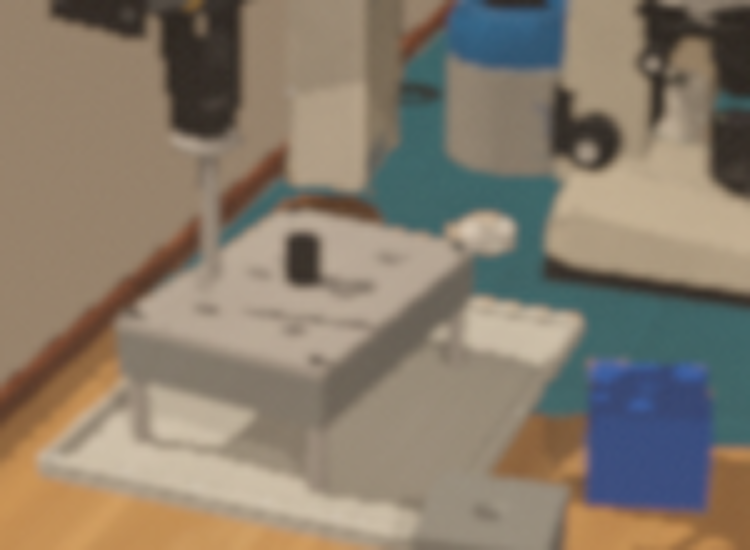

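```bash
python3 - <<'E'
from h import *
f=grab('side')
p=lambda x,y,z:np.round((proj(f,[[x,y,z]])[0]-[250,130])*5+2,1)
px,py,pz=monitor.get_obs()['position']
print('tip',p(px,py,pz-.0936),'shank top',p(px,py,pz-.0086),'lowered',p(px,py,.091))
e=np.array([[.9885,.1514],[-.1514,.9885]])
for x in(30,-30):
  for y in(60,0,-60): h=np.array([.5586,.1606])+e@[x/1e3,y/1e3];print(x,y,h.round(4),p(*h,.091))
# contour hole centroids side
g=cv2.resize(f['image'][130:240,250:400,::-1],None,fx=5,fy=5,interpolation=cv2.INTER_CUBIC);g=cv2.cvtColor(g,6).astype(float)
for c in[(208,308),(260,272),(390,257),(295,330)]:
  x,y=c;w=g[y-14:y+15,x-22:x+23];d=np.clip(np.median(w)-8-w,0,None);yy,xx=np.mgrid[y-14:y+15,x-22:x+23];u=((d*xx).sum()/d.sum(),(d*yy).sum()/d.sum());print(c,np.round(u,1),ray(f,((u[0]-2)/5+250,(u[1]-2)/5+130),.091).round(4))
E
```

```text
tip [210.2 274.5] shank top [205.4 140. ] lowered [211.3 304.7]
30 60 [0.5973 0.2154] [211.  304.1]
30 0 [0.5883 0.1561] [263.  268.4]
30 -60 [0.5792 0.0967] [311.  235.6]
-30 60 [0.538  0.2245] [297.1 325.1]
-30 0 [0.5289 0.1651] [346.7 287.8]
-30 -60 [0.5199 0.1058] [392.4 253.5]
(208, 308) [206.9 309. ] [0.5968 0.2226 0.091 ]
(260, 272) [268.2 270.8] [0.5839 0.1583 0.091 ]
(390, 257) [388.7 258.2] [0.5196 0.1137 0.091 ]
(295, 330) [300.2 324.1] [0.5368 0.2226 0.091 ]
```

>>> drive_tool(targets=[0, 0.001, -0.001, -0.008, 0, 0, 0, 0, -0.008, 0, 0, 0, 0, -0.002, 0, 0, 0, 0, -0.002, 0, 0, 0, 0, -0.002, 0, 0, 0, 0, -0.001, 0, 0, 0, 0, 0, 0])

```text
time: 5.18
position: [0.5979, 0.2144, 0.1802]
eef_rot: [0.0, 0.164, 0.987, 0.0]
force: [-0.9, -0.6, -2.2]
finger_gap: 0.0235
```

>>> drive_tool(targets=[0, 0, 0, -0.004, 0, 0, 0, 0, -0.004, 0, 0, 0, 0, -0.004, 0])

```text
time: 5.55
position: [0.5996, 0.2143, 0.1715]
eef_rot: [0.002, 0.164, 0.987, 0.0]
force: [-2.1, -2.5, 13.9]
finger_gap: 0.0235
```

>>> drive_tool(targets=[0, 0, 0, -0.005, 0, 0, 0, 0, -0.007, 0, 0, 0, 0, -0.007, 0, 0, 0, 0, -0.007, 0, 0, 0, 0, 0, 0, 0, 0, 0, 0, 0])

```text
time: 6.3
position: [0.5974, 0.2147, 0.1407]
eef_rot: [-0.001, 0.164, 0.987, 0.0]
force: [1.9, 2.8, -4.1]
finger_gap: 0.0238
```

>>> drive_tool(targets=[0, 0, 0, 0.02, 0, 0, 0, 0, 0.035, 0, 0, -0.0045, -0.0295, 0, 0, 0, -0.0045, -0.0293, 0, 0, 0, 0, 0, 0, 0, 0, 0, 0, -0.007, 0, 0, 0, 0, -0.003, 0, 0, 0, 0, -0.003, 0, 0, 0, 0, -0.003, 0, 0, 0, 0, 0, 0])

```text
time: 7.55
position: [0.5887, 0.1557, 0.1807]
eef_rot: [-0.0, 0.164, 0.987, -0.0]
force: [0.5, 0.4, -1.2]
finger_gap: 0.0235
```

Tip is in the second hole; push.

>>> drive_tool(targets=[0, 0, 0, -0.004, 0, 0, 0, 0, -0.004, 0, 0, 0, 0, -0.004, 0])

```text
time: 7.92
position: [0.5893, 0.1559, 0.1714]
eef_rot: [0.0, 0.164, 0.987, 0.001]
force: [-5.2, 1.0, 12.1]
finger_gap: 0.0236
```

>>> drive_tool(targets=[0, 0, 0, -0.006, 0, 0, 0, 0, -0.007, 0, 0, 0, 0, -0.007, 0, 0, 0, 0, -0.007, 0, 0, 0, 0, 0, 0, 0, 0, 0, 0, 0])

```text
time: 8.68
position: [0.5887, 0.1555, 0.1416]
eef_rot: [-0.0, 0.164, 0.987, -0.0]
force: [0.3, 0.1, -0.7]
finger_gap: 0.0235
```

>>> drive_tool(targets=[0, 0, 0, 0.02, 0, 0, 0, 0, 0.036, 0, 0, -0.0045, -0.0296, 0, 0, 0, -0.0046, -0.0296, 0, 0, 0, 0, 0, 0, 0, 0, 0, 0, -0.007, 0, 0, 0, 0, -0.003, 0, 0, 0, 0, -0.003, 0, 0, 0, 0, -0.003, 0, 0, 0, 0, 0, 0])

```text
time: 9.93
position: [0.5796, 0.0966, 0.1816]
eef_rot: [-0.0, 0.164, 0.987, -0.0]
force: [0.8, 0.2, -1.2]
finger_gap: 0.0235
```

>>> drive_tool(targets=[0, 0, 0, -0.004, 0, 0, 0, 0, -0.004, 0, 0, 0, 0, -0.004, 0])

```text
time: 10.3
position: [0.5805, 0.0965, 0.1723]
eef_rot: [0.001, 0.164, 0.987, 0.0]
force: [-3.8, 0.6, 7.2]
finger_gap: 0.0236
```

>>> drive_tool(targets=[0, 0, 0, -0.007, 0, 0, 0, 0, -0.007, 0, 0, 0, 0, -0.007, 0, 0, 0, 0, -0.007, 0, 0, 0, 0, 0, 0, 0, 0, 0, 0, 0])

```text
time: 11.05
position: [0.5796, 0.0964, 0.1417]
eef_rot: [-0.0, 0.164, 0.987, -0.0]
force: [0.0, 0.3, -1.8]
finger_gap: 0.0234
```

>>> drive_tool(targets=[0, 0, 0, 0.02, 0, 0, 0, 0, 0.036, 0, 0, -0.0296, 0.0045, 0, 0, 0, -0.0297, 0.0046, 0, 0, 0, 0, 0, 0, 0, 0, 0, 0, -0.007, 0, 0, 0, 0, -0.003, 0, 0, 0, 0, -0.003, 0, 0, 0, 0, -0.003, 0, 0, 0, 0, 0, 0])

```text
time: 12.3
position: [0.5204, 0.1054, 0.1816]
eef_rot: [-0.0, 0.164, 0.987, -0.0]
force: [0.4, -0.2, -0.7]
finger_gap: 0.0236
```

Fourth, then (−30,0): shift (+.009,+.0593).

>>> drive_tool(targets=[0, 0, 0, -0.004, 0, 0, 0, 0, -0.004, 0, 0, 0, 0, -0.004, 0])

```text
time: 12.68
position: [0.5214, 0.1047, 0.1722]
eef_rot: [0.001, 0.163, 0.987, -0.001]
force: [-2.6, -3.6, 7.3]
finger_gap: 0.0234
```

>>> drive_tool(targets=[0, 0, 0, -0.007, 0, 0, 0, 0, -0.007, 0, 0, 0, 0, -0.007, 0, 0, 0, 0, -0.007, 0, 0, 0, 0, 0, 0, 0, 0, 0, 0, 0])

```text
time: 13.42
position: [0.5203, 0.1055, 0.1419]
eef_rot: [-0.0, 0.164, 0.987, -0.0]
force: [-0.3, -0.2, -1.6]
finger_gap: 0.0235
```

>>> drive_tool(targets=[0, 0, 0, 0.02, 0, 0, 0, 0, 0.036, 0, 0, 0.0045, 0.0296, 0, 0, 0, 0.0045, 0.0297, 0, 0, 0, 0, 0, 0, 0, 0, 0, 0, -0.007, 0, 0, 0, 0, -0.003, 0, 0, 0, 0, -0.003, 0, 0, 0, 0, -0.003, 0, 0, 0, 0, 0, 0])

```text
time: 14.68
position: [0.5293, 0.1645, 0.1817]
eef_rot: [-0.0, 0.164, 0.986, -0.0]
force: [0.1, 0.8, -1.5]
finger_gap: 0.0236
```

>>> drive_tool(targets=[0, 0, 0, -0.004, 0, 0, 0, 0, -0.004, 0, 0, 0, 0, -0.004, 0])

```text
time: 15.05
position: [0.5304, 0.164, 0.1723]
eef_rot: [0.001, 0.163, 0.987, -0.001]
force: [-3.1, -3.1, 7.8]
finger_gap: 0.0232
```

>>> drive_tool(targets=[0, 0, 0, -0.007, 0, 0, 0, 0, -0.007, 0, 0, 0, 0, -0.007, 0, 0, 0, 0, -0.007, 0, 0, 0, 0, 0, 0, 0, 0, 0, 0, 0])

```text
time: 15.8
position: [0.5294, 0.1648, 0.142]
eef_rot: [-0.0, 0.164, 0.987, -0.0]
force: [-0.5, -0.4, -1.0]
finger_gap: 0.0238
```

>>> drive_tool(targets=[0, 0, 0, 0.02, 0, 0, 0, 0, 0.036, 0, 0, 0.0045, 0.0296, 0, 0, 0, 0.0045, 0.0297, 0, 0, 0, 0, 0, 0, 0, 0, 0, 0, -0.007, 0, 0, 0, 0, -0.003, 0, 0, 0, 0, -0.003, 0, 0, 0, 0, -0.003, 0, 0, 0, 0, 0, 0])

```text
time: 17.05
position: [0.5383, 0.2238, 0.1818]
eef_rot: [-0.0, 0.164, 0.986, -0.0]
force: [0.3, -0.1, -1.5]
finger_gap: 0.0233
```

>>> drive_tool(targets=[0, 0, 0, -0.004, 0, 0, 0, 0, -0.004, 0, 0, 0, 0, -0.004, 0])

```text
time: 17.42
position: [0.5391, 0.2234, 0.1721]
eef_rot: [0.001, 0.163, 0.987, -0.001]
force: [-3.2, -4.7, 7.4]
finger_gap: 0.0232
```

>>> drive_tool(targets=[0, 0, 0, -0.007, 0, 0, 0, 0, -0.007, 0, 0, 0, 0, -0.007, 0, 0, 0, 0, -0.007, 0, 0, 0, 0, 0, 0, 0, 0, 0, 0, 0])

```text
time: 18.18
position: [0.5384, 0.224, 0.1419]
eef_rot: [-0.0, 0.164, 0.987, -0.0]
force: [1.0, 0.3, -1.8]
finger_gap: 0.0233
```

>>> drive_tool(targets=[0, 0, 0, 0.02, 0, 0, 0, 0, 0.04, 0, 0, 0, 0, 0.04, 0, 0, -0.0304, 0.0215, 0, 0, 0, -0.0304, 0.0215, 0, 0, 0, -0.0304, 0.0215, 0, 0, 0, -0.0304, 0.0215, 0, 0, 0, -0.0304, 0.0216, 0, 0, 0, 0, 0, -0.04, 0, 0, 0, 0, -0.02, 0, 0, 0, 0, 0, 0])

```text
time: 19.55
position: [0.3859, 0.3309, 0.181]
eef_rot: [-0.001, 0.164, 0.986, -0.001]
force: [0.2, -0.6, -1.2]
finger_gap: 0.0237
```

```bash
python3 - <<'E'
from h import *
f=grab('side');cv2.imwrite('pics/s3.png',cv2.resize(f['image'][130:270,250:400,::-1],None,fx=4,fy=4,interpolation=cv2.INTER_CUBIC))
print(monitor.get_obs()['position'])
E
```

```text
[0.38677859 0.33140808 0.18247486]
```

View pics/s3.png

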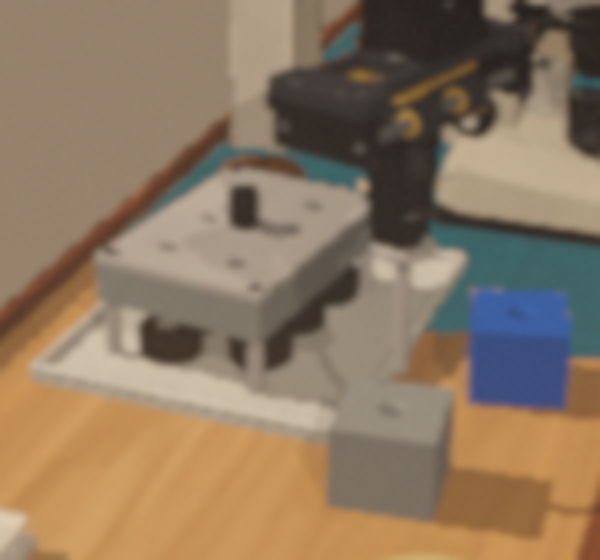

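>>> drive_tool(targets=[0, -0.0005, 0, -0.012, 0, 0, 0, 0, -0.012, 0, 0, 0, 0, -0.003, 0, 0, 0, 0, -0.003, 0, 0, 0, 0, -0.003, 0, 0, 0, 0, 0, 0])

```text
time: 20.35
position: [0.3866, 0.3318, 0.1526]
eef_rot: [0.0, 0.164, 0.987, 0.0]
force: [-5.1, -3.5, 11.7]
finger_gap: 0.0236
```

>>> drive_tool(targets=[0, 0, 0, 0.01, 0, 0, 0, 0, 0, 0, 0, 0, 0, 0, 0])

```text
time: 20.72
position: [0.3859, 0.3316, 0.1588]
eef_rot: [-0.0, 0.164, 0.987, -0.0]
force: [0.0, -0.2, -1.3]
finger_gap: 0.0235
```

```bash
python3 - <<'E'
from h import *
f=grab('side');x0,y0=310,180
s=cv2.resize(f['image'][y0:y0+85,x0:x0+70,::-1],None,fx=6,fy=6,interpolation=cv2.INTER_CUBIC)
t=grab('top');a=cv2.resize(t['image'][205:255,250:305,::-1],None,fx=6,fy=6,interpolation=cv2.INTER_CUBIC)
a=cv2.copyMakeBorder(a,0,s.shape[0]-a.shape[0],0,0,0);cv2.imwrite('pics/s4.png',np.hstack([s,a]))
p=monitor.get_obs()['position'];print(p)
q=lambda X:((proj(f,[X])[0]-[x0,y0])*6+2.5).round(1)
print('tip',q([p[0],p[1],p[2]-.092]),'collar',q([p[0],p[1],p[2]-.007]),'hole',q([.3857,.3312,.06]),'corners',[q([a,b,.06]) for a,b in((.4182,.3683),(.4224,.2966),(.3485,.3655),(.3533,.2937))])
E
```

```text
[0.38570641 0.33150514 0.15849599]
tip [232.5 294.8] collar [239.2 119.5] hole [232.2 307.3] corners [array([134.2, 336.4]), array([175.8, 255.3]), array([294.7, 363.6]), array([325.8, 278.9])]
```

View pics/s4.png

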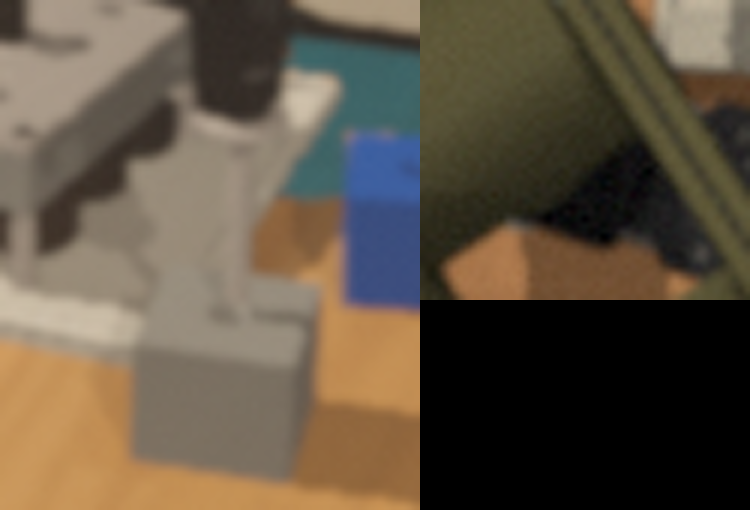

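>>> drive_tool(targets=[0, 0.002, 0, 0, 0, 0, 0, 0, -0.004, 0, 0, 0, 0, -0.003, 0, 0, 0, 0, -0.003, 0, 0, 0, 0, 0, 0])

```text
time: 21.45
position: [0.388, 0.3318, 0.1488]
eef_rot: [0.0, 0.164, 0.987, 0.0]
force: [0.2, 0.3, -2.6]
finger_gap: 0.0234
```

>>> drive_tool(targets=[0, 0, 0, -0.005, 0, 0, 0, 0, -0.007, 0, 0, 0, 0, -0.008, 0, 0, 0, 0, 0, 0])

```text
time: 21.95
position: [0.3878, 0.3318, 0.1282]
eef_rot: [-0.0, 0.164, 0.987, 0.0]
force: [0.8, 1.5, -2.9]
finger_gap: 0.0235
```

>>> drive_tool(targets=[0, 0, 0, -0.009, 0, 0, 0, 0, -0.008, 0, 0, 0, 0, -0.003, 0, 0, 0, 0, -0.003, 0, 0, 0, 0, 0, 0])

```text
time: 22.58
position: [0.388, 0.3318, 0.1059]
eef_rot: [-0.0, 0.164, 0.987, 0.0]
force: [1.8, 2.5, -3.4]
finger_gap: 0.0237
```

>>> drive_tool(targets=[0, 0, 0, -0.002, 0, 0.05, 0, 0, 0, 0, 0.06, 0, 0, 0, 0, 0.06, 0, 0, 0, 0, 0.06, 0, 0, 0.03, 0, 0.07, 0, 0, 0.05, 0, 0.07, 0, 0, 0.05, 0, 0.07, -0.02, 0.03, 0.02, 0, 0.07, -0.02, 0.03, 0, 0, 0.07, -0.02, 0.03, 0, 0, 0.07, 0, 0, 0, 0])

```text
time: 23.95
position: [0.3269, 0.4227, 0.2541]
eef_rot: [-0.0, 0.162, 0.987, -0.0]
force: [0.4, 0.3, -0.5]
finger_gap: 0.0698
```

```bash
python3 - <<'E'
from h import *
t=grab('top');f=grab('side')
a=cv2.resize(t['image'][105:260,195:450,::-1],None,fx=3,fy=3,interpolation=cv2.INTER_CUBIC)
b=cv2.resize(f['image'][190:270,310:360,::-1],None,fx=3,fy=3)
a[:240,-150:]=b
cv2.imwrite('pics/t5.png',a)
E
```

```text
(no output)
```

View pics/t5.png

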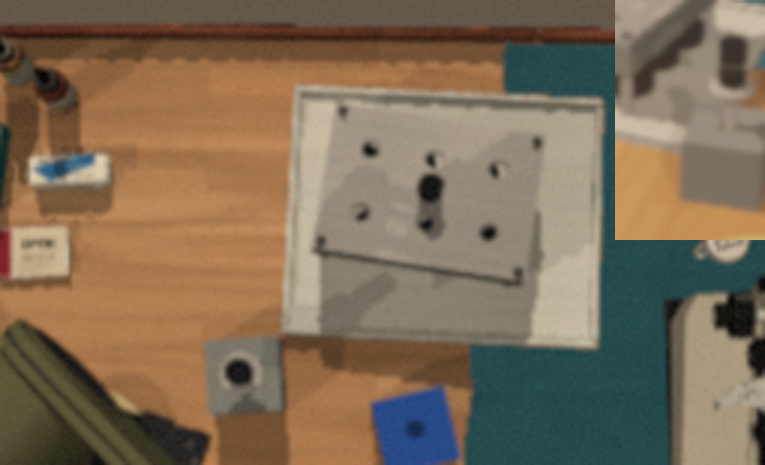

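>>> drive_tool(targets=[0.07, 0.029, -0.0328, 0, 0, 0.07, 0.029, -0.0328, 0, 0, 0.07, 0.029, -0.0328, 0, 0, 0.07, 0.029, -0.0328, 0, 0, 0.07, 0.029, -0.0328, 0, 0, 0.07, 0.029, -0.0328, 0, 0, 0.07, 0.029, -0.0328, 0, 0, 0.07, 0.029, -0.0328, 0, 0, 0.07, 0, 0, -0.04, 0, 0.07, 0, 0, -0.04, 0, 0.07, 0, 0, 0, 0], grip_force=60)

```text
time: 25.42
position: [0.5575, 0.1573, 0.17]
eef_rot: [-0.004, 0.165, 0.986, -0.002]
force: [0.7, -0.3, -0.0]
finger_gap: 0.07
```

```bash
python3 - <<'E'
from h import *
t=grab('top')
for c,z in[((110,157),.024),((110,185),.024),((70,228),.01),((70,278),.01),((283,335),.014),((298,88),.014),((75,100),.05),((75,60),.08)]: print(c,ray(t,(195+c[0]/3,105+c[1]/3),z).round(3))
o=monitor.get_obs();print(o['position'],o['q'])
E
```

```text
(110, 157) [0.6   0.471 0.024]
(110, 185) [0.572 0.47  0.024]
(70, 228) [0.531 0.511 0.01 ]
(70, 278) [0.481 0.509 0.01 ]
(283, 335) [0.427 0.297 0.014]
(298, 88) [0.675 0.287 0.014]
(75, 100) [0.651 0.503 0.05 ]
(75, 60) [0.682 0.497 0.08 ]
[0.55916739 0.15802782 0.17296235] [ 1.83176819e-01  4.81172313e-03  1.84647931e+00 -2.51431905e-04
  1.29365740e+00 -1.05739638e+00]
```

>>> drive_tool(targets=[0.07, 0, 0.0015, -0.025, 0, 0.07, 0, 0, -0.025, 0, 0.07, 0, 0, -0.02, 0, 0.07, 0, 0, -0.008, 0, 0.07, 0, 0, 0, 0, 0, 0, 0, 0, 0, 0, 0, 0, 0, 0, 0, 0, 0, 0, 0, 0, 0, 0, 0, 0], grip_force=60)

```text
time: 26.6
position: [0.5601, 0.1608, 0.0964]
eef_rot: [0.0, 0.164, 0.987, 0.0]
force: [0.7, -0.0, 0.1]
finger_gap: 0.0353
```

>>> drive_tool(targets=[0, 0, 0, 0, 0, 0, 0, 0, 0, 0, 0, 0, 0, 0.01, 0, 0, 0, 0, 0.02, 0, 0, 0, 0, 0.03, 0, 0, 0, 0, 0.01, 0, 0, 0, 0, 0, 0])

```text
time: 27.48
position: [0.5604, 0.1608, 0.1671]
eef_rot: [0.001, 0.164, 0.987, 0.0]
force: [0.5, -0.2, -8.2]
finger_gap: 0.0229
```

>>> drive_tool(targets=[0, -0.001, 0.0245, 0, -0.16, 0, -0.001, 0.0245, 0, -0.16, 0, -0.001, 0.0245, 0, -0.16, 0, -0.001, 0.0245, 0, -0.16, 0, -0.001, 0.0245, 0, -0.16, 0, -0.001, 0.0245, 0, -0.16, 0, -0.001, 0.0245, 0, -0.16, 0, -0.001, 0.0245, 0, -0.16, 0, -0.001, 0.0245, 0, -0.174, 0, 0, 0, 0, 0, 0, 0, 0, 0, 0])

```text
time: 28.85
position: [0.5502, 0.3805, 0.1642]
eef_rot: [-0.0, 0.778, 0.629, -0.002]
force: [-0.4, 0.2, -9.1]
finger_gap: 0.0229
```

```bash
python3 - <<'E'
from h import *
t=grab('top');f=grab('side')
a=cv2.resize(t['image'][115:235,195:405,::-1],None,fx=3,fy=3,interpolation=cv2.INTER_CUBIC)
b=cv2.resize(f['image'][140:275,210:400,::-1],None,fx=2,fy=2);b=cv2.resize(b,(630,448))[:235]
b=cv2.resize(f['image'][160:275,200:400,::-1],(400,230))
b=cv2.copyMakeBorder(b,0,0,0,230,0)
cv2.imwrite('pics/t6.png',np.vstack([a,b]))
E
```

```text
(no output)
```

View pics/t6.png

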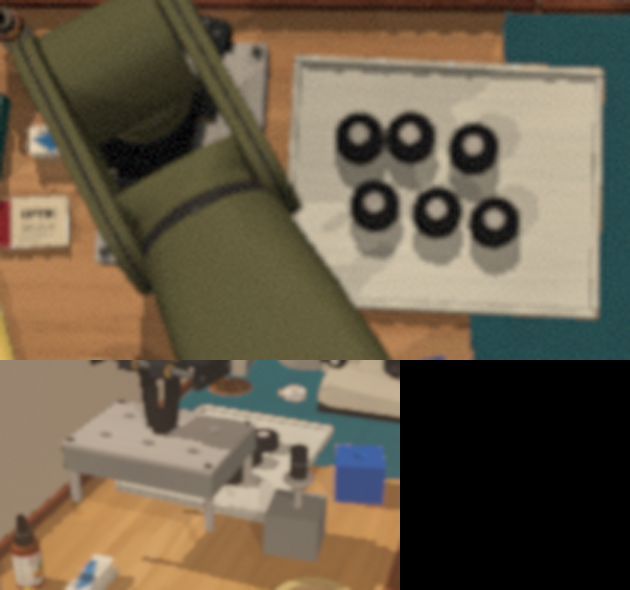

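>>> drive_tool(targets=[0, 0, 0, -0.025, 0, 0, 0, 0, -0.025, 0, 0, 0, 0, -0.015, 0, 0, 0, 0, -0.005, 0, 0, 0, 0, -0.004, 0, 0, 0, 0, 0, 0])

```text
time: 29.7
position: [0.5514, 0.3815, 0.0929]
eef_rot: [0.0, 0.778, 0.628, 0.001]
force: [1.3, 0.8, -8.4]
finger_gap: 0.0233
```

>>> drive_tool(targets=[0, 0, 0, -0.002, 0, 0, 0, 0, -0.002, 0, 0, 0, 0, 0, 0])

```text
time: 30.08
position: [0.5515, 0.3815, 0.0892]
eef_rot: [0.0, 0.778, 0.628, 0.001]
force: [-1.4, -1.4, -4.0]
finger_gap: 0.0233
```

>>> drive_tool(targets=[0, 0, 0, -0.001, 0, 0.03, 0, 0, 0, 0, 0.06, 0, 0, 0, 0, 0.07, 0, 0, 0.02, 0, 0.07, 0, 0, 0.05, 0, 0.07, 0, 0, 0.05, 0, 0.07, -0.05, 0.01, 0.03, 0, 0.07, -0.055, 0.01, 0.01, 0, 0.07, -0.055, 0.01, 0, 0, 0.07, -0.06, 0.01, 0, 0, 0.07, 0, 0, 0, 0])

```text
time: 31.45
position: [0.3283, 0.4222, 0.2493]
eef_rot: [-0.0, 0.777, 0.63, 0.002]
force: [0.8, 0.0, -0.3]
finger_gap: 0.07
```

```bash
cat >> h.py <<'E'
def pucks():
    t=grab('top');im=cv2.resize(t['image'][115:235,270:410],None,fx=5,fy=5,interpolation=cv2.INTER_CUBIC)
    g=cv2.GaussianBlur(cv2.cvtColor(im,cv2.COLOR_RGB2GRAY),(5,5),0)
    c=cv2.HoughCircles(g,cv2.HOUGH_GRADIENT,1,60,param1=80,param2=18,minRadius=34,maxRadius=55)
    d=im[:,:,::-1].copy();out=[]
    for x,y,r in c[0]:
        cv2.circle(d,(int(x),int(y)),int(r),(0,0,255),1)
        p=ray(t,((x-2)/5+270,(y-2)/5+115),.031);out.append(p[:2]);print((x,y,r),p[:2].round(4))
    return t,d,np.array(out)
E
python3 - <<'E'
from h import *
t,d,o=pucks();cv2.imwrite('pics/p1.png',d)
E
```

```text
(np.float32(309.5), np.float32(229.5), np.float32(42.1)) [0.5921 0.1754]
(np.float32(448.5), np.float32(370.5), np.float32(41.9)) [0.5093 0.0939]
(np.float32(414.5), np.float32(247.5), np.float32(40.5)) [0.582  0.1137]
(np.float32(248.5), np.float32(343.5), np.float32(42.7)) [0.5239 0.2106]
(np.float32(353.5), np.float32(355.5), np.float32(40.0)) [0.5175 0.1493]
(np.float32(226.5), np.float32(230.5), np.float32(42.0)) [0.5909 0.2242]
```

View pics/p1.png

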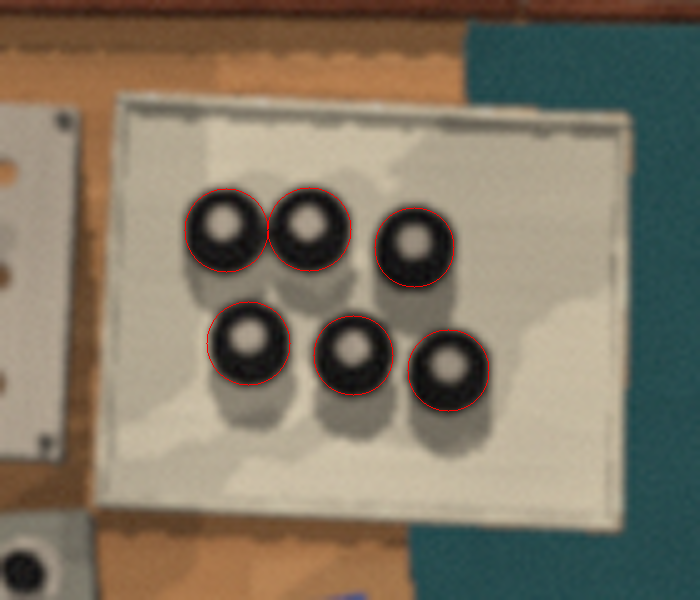

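>>> drive_tool(targets=[0.066, 0.0256, -0.0309, 0, 0, 0.066, 0.0256, -0.0309, 0, 0, 0.066, 0.0256, -0.0309, 0, 0, 0.066, 0.0256, -0.0309, 0, 0, 0.066, 0.0256, -0.0309, 0, 0, 0.066, 0.0256, -0.0309, 0, 0, 0.066, 0.0256, -0.0309, 0, 0, 0.066, 0.0256, -0.0309, 0, 0, 0.066, 0.0256, -0.0309, -0.04, 0, 0.066, 0.0255, -0.0311, -0.05, 0, 0.066, 0, 0, -0.05, 0, 0.066, 0, 0, 0, 0], grip_force=15)

```text
time: 33.0
position: [0.5839, 0.1109, 0.1039]
eef_rot: [-0.002, 0.779, 0.627, -0.004]
force: [0.2, 0.3, 0.1]
finger_gap: 0.0658
```

```bash
python3 - <<'E'
from h import *
f=grab('side');cv2.imwrite('pics/s7.png',cv2.resize(f['image'][110:230,260:410,::-1],None,fx=4,fy=4,interpolation=cv2.INTER_CUBIC))
print(monitor.get_obs()['position'])
E
```

```text
[0.58598798 0.11173361 0.10740419]
```

View pics/s7.png

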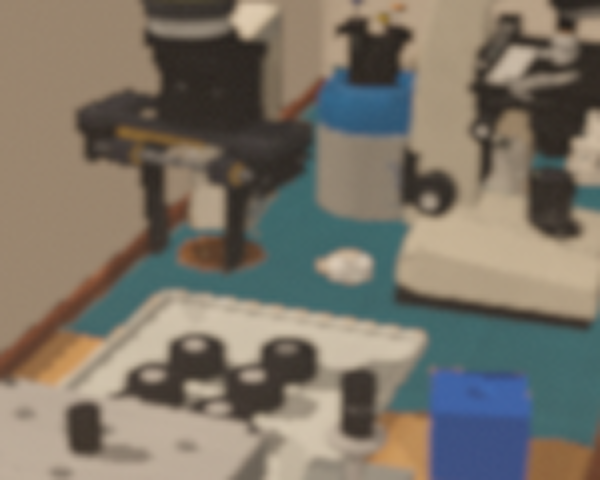

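>>> drive_tool(targets=[0.066, -0.001, 0.001, -0.035, 0, 0.066, 0, 0, -0.03, 0, 0.066, 0, 0, -0.02, 0, 0.066, 0, 0, -0.008, 0, 0.066, 0, 0, 0, 0, 0.03, 0, 0, 0, 0, 0.03, 0, 0, 0, 0, 0.03, 0, 0, 0, 0], grip_force=20)

```text
time: 34.05
position: [0.5858, 0.114, 0.0165]
eef_rot: [0.0, 0.778, 0.628, 0.001]
force: [-0.4, 0.7, 3.0]
finger_gap: 0.0494
```

>>> drive_tool(targets=[0.03, 0, 0, 0.01, 0, 0.03, 0, 0, 0.03, 0, 0.03, 0.007, -0.036, 0, 0, 0.03, 0.007, -0.036, 0, 0, 0.03, 0, 0, -0.02, 0, 0.03, 0, 0, -0.014, 0, 0.03, 0, 0, -0.005, 0, 0.03, 0, 0, 0, 0])

```text
time: 35.05
position: [0.5984, 0.0428, 0.0163]
eef_rot: [-0.001, 0.777, 0.629, -0.001]
force: [-2.0, 0.1, 3.3]
finger_gap: 0.0489
```

>>> drive_tool(targets=[0.066, 0, 0, 0, 0, 0.066, 0, 0, 0, 0, 0.066, 0, 0, 0.03, 0, 0.066, 0, 0, 0.03, 0, 0.066, -0.001, 0.044, 0, 0, 0.066, -0.001, 0.044, 0, 0, 0.066, -0.001, 0.045, 0, 0, 0.066, 0, 0, 0, 0, 0.066, 0, 0, -0.03, 0, 0.066, 0, 0, -0.02, 0, 0.066, 0, 0, -0.01, 0, 0.066, 0, 0, 0, 0])

```text
time: 36.55
position: [0.5957, 0.1742, 0.0154]
eef_rot: [-0.0, 0.778, 0.628, -0.001]
force: [1.0, 0.8, -0.1]
finger_gap: 0.0659
```

>>> drive_tool(targets=[0.03, 0, 0, 0, 0, 0.03, 0, 0, 0, 0, 0.03, 0, 0, 0, 0])

```text
time: 36.92
position: [0.5969, 0.175, 0.0175]
eef_rot: [0.0, 0.778, 0.628, 0.001]
force: [-0.2, -0.1, 2.6]
finger_gap: 0.049
```

>>> drive_tool(targets=[0.03, 0, 0, 0.01, 0, 0.03, 0, 0, 0.03, 0, 0.03, 0.007, -0.02, 0, 0, 0.03, 0.007, -0.02, 0, 0, 0.03, 0, 0, 0, 0, 0.03, 0, 0, -0.02, 0, 0.03, 0, 0, -0.014, 0, 0.03, 0, 0, -0.005, 0, 0.03, 0, 0, 0, 0, 0.066, 0, 0, 0, 0, 0.066, 0, 0, 0, 0])

```text
time: 38.3
position: [0.6098, 0.1352, 0.0166]
eef_rot: [-0.0, 0.778, 0.629, -0.0]
force: [-0.7, 0.3, 0.0]
finger_gap: 0.0632
```

>>> drive_tool(targets=[0.066, 0, 0, 0.03, 0, 0.066, 0, 0, 0.03, 0, 0.066, -0.0207, 0.0189, 0, -0.144, 0.066, -0.0207, 0.0189, 0, -0.144, 0.066, -0.0207, 0.0189, 0, -0.144, 0.066, -0.0207, 0.0189, 0, -0.144, 0.066, 0, 0, 0, 0, 0.066, 0, 0, 0, 0])

```text
time: 39.3
position: [0.5279, 0.2103, 0.0774]
eef_rot: [0.0, 0.924, 0.382, 0.0]
force: [0.1, -0.4, -0.2]
finger_gap: 0.066
```

>>> drive_tool(targets=[0.066, 0, 0, -0.03, 0, 0.066, 0, 0, -0.02, 0, 0.066, 0, 0, -0.01, 0, 0.066, 0, 0, -0.001, 0, 0.03, 0, 0, 0, 0, 0.03, 0, 0, 0, 0, 0.03, 0, 0, 0, 0])

```text
time: 40.17
position: [0.5281, 0.2107, 0.0174]
eef_rot: [0.0, 0.924, 0.382, 0.001]
force: [-0.5, 0.2, 2.0]
finger_gap: 0.0492
```

>>> drive_tool(targets=[0.03, 0, 0, 0.01, 0, 0.03, 0, 0, 0.03, 0, 0.03, -0.019, 0.013, 0, 0, 0.03, -0.019, 0.013, 0, 0, 0.03, 0, 0, 0, 0, 0.03, 0, 0, -0.02, 0, 0.03, 0, 0, -0.014, 0, 0.03, 0, 0, -0.005, 0, 0.03, 0, 0, 0, 0, 0.066, 0, 0, 0, 0, 0.066, 0, 0, 0, 0])

```text
time: 41.55
position: [0.4895, 0.2362, 0.0169]
eef_rot: [0.0, 0.924, 0.381, -0.0]
force: [-0.8, -0.4, 0.4]
finger_gap: 0.0629
```

>>> drive_tool(targets=[0.066, 0, 0, 0.03, 0, 0.066, 0, 0, 0.03, 0, 0.066, 0.006, -0.036, 0, 0, 0.066, 0.006, -0.036, 0, 0, 0.066, 0.006, -0.036, 0, 0, 0.066, 0.005, -0.036, 0, 0, 0.066, 0, 0, 0, 0, 0.066, 0, 0, -0.03, 0, 0.066, 0, 0, -0.02, 0, 0.066, 0, 0, -0.01, 0, 0.066, 0, 0, 0, 0])

```text
time: 42.92
position: [0.5118, 0.0929, 0.0167]
eef_rot: [-0.0, 0.924, 0.382, -0.001]
force: [-0.4, 0.2, 0.3]
finger_gap: 0.066
```

>>> drive_tool(targets=[0.03, 0, 0, 0, 0, 0.03, 0, 0, 0, 0, 0.03, 0, 0, 0, 0])

```text
time: 43.3
position: [0.5131, 0.0927, 0.0184]
eef_rot: [0.0, 0.924, 0.381, 0.001]
force: [0.1, 0.2, 2.8]
finger_gap: 0.0492
```

F to (.488,.050), then retreat to the viewing spot.

>>> drive_tool(targets=[0.03, 0, 0, 0.01, 0, 0.03, 0, 0, 0.03, 0, 0.03, -0.0125, -0.0215, 0, 0, 0.03, -0.0125, -0.0215, 0, 0, 0.03, 0, 0, 0, 0, 0.03, 0, 0, -0.02, 0, 0.03, 0, 0, -0.014, 0, 0.03, 0, 0, -0.005, 0, 0.03, 0, 0, 0, 0, 0.066, 0, 0, 0, 0, 0.066, 0, 0, 0, 0])

```text
time: 44.68
position: [0.4877, 0.0496, 0.0186]
eef_rot: [0.0, 0.924, 0.382, 0.0]
force: [0.8, -0.0, 0.6]
finger_gap: 0.0634
```

>>> drive_tool(targets=[0.07, 0, 0, 0.04, 0, 0.07, 0, 0, 0.06, 0, 0.07, 0, 0, 0.06, 0, 0.07, 0, 0, 0.05, 0, 0.07, -0.023, 0.05, 0.01, 0, 0.07, -0.023, 0.05, 0.01, 0, 0.07, -0.023, 0.05, 0, 0, 0.07, -0.023, 0.05, 0, 0, 0.07, -0.023, 0.05, 0, 0, 0.07, -0.023, 0.05, 0, 0, 0.07, -0.023, 0.05, 0, 0, 0.07, 0, 0.04, 0, 0])

```text
time: 46.18
position: [0.3248, 0.4415, 0.2488]
eef_rot: [-0.0, 0.924, 0.383, 0.0]
force: [1.1, 0.6, -0.0]
finger_gap: 0.0702
```

>>> drive_tool(targets=[0.07, 0, 0, 0, 0, 0.07, 0, 0, 0, 0])

```text
time: 46.42
position: [0.3264, 0.439, 0.2482]
eef_rot: [0.0, 0.924, 0.382, -0.0]
force: [0.3, -0.0, -1.8]
finger_gap: 0.0701
```

```bash
python3 - <<'E'
from h import *
from scipy.spatial.distance import pdist
t,d,o=pucks();print('min clear mm',np.sort(pdist(o)*1000-50)[:4].round(1))
f=grab('side');b=cv2.resize(f['image'][150:280,220:400,::-1],None,fx=1.6,fy=1.6)
a=cv2.resize(t['image'][100:260,195:460,::-1],None,fx=2.4,fy=2.4,interpolation=cv2.INTER_CUBIC)
b=cv2.copyMakeBorder(b,0,0,0,a.shape[1]-b.shape[1],0)
cv2.imwrite('pics/end.png',np.vstack([a,b]))
E
```

```text
(np.float32(224.5), np.float32(230.5), np.float32(42.1)) [0.5909 0.2254]
(np.float32(536.5), np.float32(221.5), np.float32(40.8)) [0.5985 0.0418]
(np.float32(352.5), np.float32(354.5), np.float32(40.6)) [0.5181 0.1499]
(np.float32(526.5), np.float32(408.5), np.float32(41.9)) [0.4875 0.0485]
(np.float32(209.5), np.float32(403.5), np.float32(41.0)) [0.4884 0.233 ]
(np.float32(375.5), np.float32(202.5), np.float32(42.3)) [0.6087 0.1367]
min clear mm [38.2 40.5 41.6 45.4]
```

View pics/end.png

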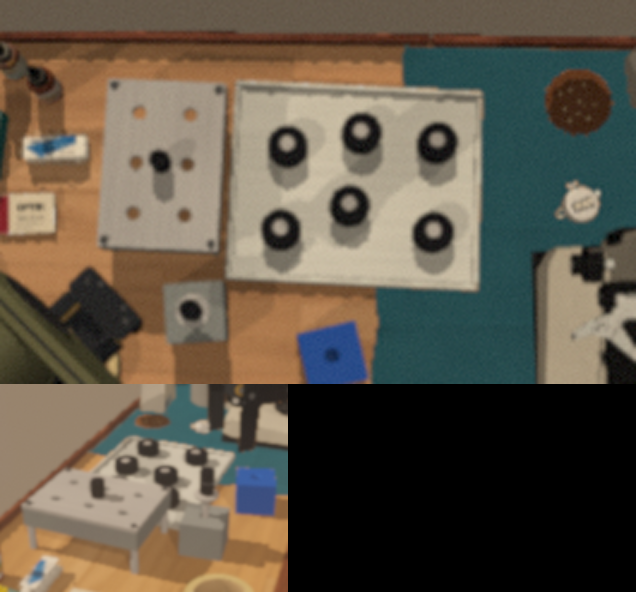

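```bash
python3 -c "
from workcell import job;print(job.close_job())"
```

```text
the job is handed in; nothing more can be done
None
```

I carried out the whole task and handed the job in at about 46 s of the 210 s allowed. The hand-in reports no verdict.

- **Pucks out:** All six pockets held a puck. I pushed each one out with the pin, reading about 7–14 N. The pictures taken afterwards show all six in the tray.
- **Pin:** My first try at putting it back touched the rim of the stand's hole at about 12 N. I moved it 2 mm in x and it went in. In the last picture it stands upright at the same pixel position as at the start.
- **Mould:** I lifted it by its knob and stood it on its legs on the bench. It sits between the tray and the slide case, with roughly 15 mm clear on each side.
- **Spreading:** I moved four pucks and left two where they fell. All six lie flat, and the last top view measures the smallest gap at about 38 mm (30 mm needed).
- **Other things on the bench:** I did not touch the bystanders or the blue look-alike stand, and they look unmoved in the last picture.

No check was left failing or in disagreement. I never saw a knock to the mould or pucks; two pucks lay closer together than their pockets after dropping, which may have been one.

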